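# Roll an exhaust pipe stub into a V-block

### The arm

A 7-joint arm with a two-finger parallel gripper is mounted at the origin on the work surface. World frame = base frame: x ahead of the robot, y to its left, z up, the work surface at z = 0. Lengths are in mm, angles in degrees, forces in N, time in s.
With the tool pointing down it reaches from about 350 to 900 mm from the base axis. Payload 19.9 kg.
Tool frame: the origin (TCP) lies midway between the tips of the shut fingers; the grasp point (between the pads) lies 19 mm behind it (ctrl.grip_depth is the distance from the TCP to the grasp point, in mm); z points along the fingers, y is the line along which they close (so a half turn about z gives the same grasp; the last joint's range is limited). The gripper opens to 85 mm and grips with 20 to 120 N. Pads are 22 mm wide; open, the fingers measure 114 mm over their backs; the gripper's body (76 mm by 85 mm) begins 54 mm behind the grasp point. The pads swing forward as they close: fully open they stand 13 mm farther back than shut.
Start: joints at [-67.007, 23.915, -0.59, 92.452, 0.269, 63.638, -3.037], TCP at [267.782, 564.707, 231.26] pointing down, gripper open.
Joint ranges: [-161.28, 161.28], [-22.2, 115.67], [-73.04, 71.86], [3.21, 147.25], [-68.34, 248.33], [10.77, 114.83], [-161.83, 161.83]. Speed limits (degrees/s): [108.29, 108.29, 136.94, 136.94, 172.46, 172.46, 172.46].

### API

Orientations are given as [roll, pitch, yaw] about the fixed x, y, z axes, in that order (R = Rz(yaw) Ry(pitch) Rx(roll)).
In Python, from workcell import ctrl gives the robot as it stands.
- The arm moves only by the tool play_rows, never from a script. Its argument "commands" is text: rows parted by semicolons, each of 5 numbers parted by spaces: the shift along the tool's x, y, z as a fraction of full scale, then the turn about the tool's z as a fraction of full scale, then the gripper command: -1 is shut, 1 is fully open, values between are in proportion. In form: tx ty tz twist grip; .... A call has 1 to 5 rows; each row shifts and turns the commanded pose from where the row before left it, along the tool's axes as they then stand; what a row does not reach is not made up. Full scale, the value 1, is 0.025 m for a shift and 5 degrees for a turn. A row lasts 1/12 s, in which the tool goes at most 41.7 mm and 7.16 degrees, less where a joint would pass 70% of its speed; a pose out of reach is approached as far as the arm can. A call with a number of a shift or a turn outside -1 to 1 is refused whole. A call with a gripper value outside its range is refused whole. The fingers move at their own pace and stop on an object; the grip force is fixed at half the most. Time passes only in rows, so rows that do not move let the fingers close. It gives the time, the measured TCP pose, the force, the opening and the grip force at its end, in the units of the state.
- ctrl.state(): the state, without advancing time (a new reading comes with each control period).
- ctrl.read_camera(name): name is "scene" or "top"; returns a dict with "image" (420x560x3 uint8, red, green, blue), "fx", "fy", "cx", "cy" (pixels), "R" (3x3) and "t" (3): a world point X has camera coordinates R X + t. Camera axes: x right, y down, z forward; pixel columns grow to the right and rows downward; lengths in mm; the calibration is good to about 2 mm. A picture is of the moment at which its call begins. There is no depth.
- ctrl.job_done(): hands the job in; it is judged then, once.
The state is a dict: "t": time; "joint_pos": joint angles; "qd": joint speeds; "joint_efforts": joint torques, N m; "eef_pos": TCP position; "eef_rot": TCP orientation; "contact_force": force on the tool from outside, world axes, zero at the start; "torque": the same for the moment, N m; "finger_gap": finger opening in mm; "grasp_force": force on a finger pad.
Only numpy, scipy, OpenCV 4.12 (cv2) and the standard library are available. Lean on these libraries where they do the work, as an engineer would, in place of code of your own. Each camera call takes 0.05 s, during which the arm holds its last target. There are 200 camera calls.

### The job

Roll the steel pipe stub along the bench, pushing it by its side with the fingers, up the ramp of the V-block and into the groove, so that it lies settled along the groove, roughly centred, with an end of the pipe standing out on both sides. Do not lift, carry or flick the pipe: push it steadily so that it truly rolls over the bench rather than slides, then let go. Leave everything else on the bench where it is.

Things in the scene. Friction and masses are not known exactly. Their poses are not given: they have to be found in the camera images.
- pipe: loose stub of plain steel exhaust pipe, smooth and round, 50 mm diameter, 150 mm long, 0.35 to 0.6 kg, friction about 0.4. Origin at its centre (25 mm above the bench at the start); x runs along the pipe; y and z turn with it as it rolls (z up at the start). It starts on the ramp side, roughly parallel to the groove, 240 to 320 mm from it. It coasts up to 20 mm after a slow push
- vblock: plain grey metal V-block fixed to the bench, 110 mm long. Origin at bench level on the bottom line of the groove, half-way along it; x along the groove, y from the ramp side to the high back, z up. The near flank falls at 30 degrees from the crest to the groove bottom (y = 0, z = 0); the far flank rises at 40 degrees to 30 mm high at y = 36 mm, then a flat top to y = 66 mm
- crest (a point): middle of the low crest of the V-block, 10.5 mm above the bench, 18 mm before the groove bottom; axes as the V-block's. A plain ramp 60 mm long and as wide as the block rises to it from the bench on the -y side, and the pipe rolls in over it
- seat (a point): where the centre of the settled pipe belongs: y = -2.7 mm, z = 30.4 mm in the V-block's frame, half-way along; axes as the V-block's. The pipe then rests on both flanks. A rolling pipe keeps its heading (pushing one end harder hardly turns it), so it may arrive up to 50 mm off the middle; the ramp squares it up, and in the groove a few newtons on its end face slide it endways
- bearing: steel ring bearing lying flat, 62 mm across, 16 mm high, loose, to be left alone; origin at the centre of its underside
- socket: upright steel socket, 30 mm across, 65 mm high, loose, to be left alone; origin at the centre of its underside
- wrench: steel wrench 190 mm long lying on the bench, loose, to be left alone; origin at the centre of its underside, about half-way along it; its x axis runs along it
- spraycan: upright spray can, 60 mm across, 170 mm high, loose, to be left alone; origin at the centre of its underside
- hammer: hammer 260 mm long lying on the bench, loose, to be left alone; origin at the centre of its underside, about half-way along it; its x axis runs along it
- flange: dark exhaust flange lying flat, 90 x 50 mm, 28 mm high, loose, to be left alone; origin at the centre of its underside
- oil: upright oil bottle, 68 mm across, 190 mm high, loose, to be left alone; origin at the centre of its underside
There are look-alikes about, which are no part of the job. Leave any purple or yellow look-alike of the pipe alone.

How it is judged:
By the outcome, as a careful person would: the job done as asked, in the order asked, and still so for the second after the job is handed in, with the robot touching nothing.
It also fails if it takes over 61 s, if anything falls off the work surface, if the arm or the gripper's body presses on something with over 40 N, if the wrist force passes 120 N, or if a joint passes its speed limit or range.

## Working session

There is one attempt and no reset: what is moved stays moved. The work goes in short steps, Python scripts to look and compute and a tool call to move; the robot and the scene stay as the last step left them, time stands still between calls to the robot, and variables do not carry over. Pictures are saved under pics/ and viewed, at most 10 in all, crops included, and the job is handed in when it is done.

Besides the shell and the picture viewer there is one more tool, called after ">>>" by a JSON object that holds its "op" and its "data", one argument or row to a line. play_rows: Moves the arm, as the interface text tells. Its arguments: {"type":"object","properties":{"commands":{"type":"string"}},"required":["commands"]}

```bash
mkdir -p pics
python3 - <<'E'
from workcell import ctrl
import cv2,pickle
for n in("scene","top"):
    c=ctrl.read_camera(n); pickle.dump(c,open(n+'.pkl','wb'))
    cv2.imwrite(f'pics/{n}0.png',cv2.resize(c['image'][:,:,::-1],(800,600),interpolation=cv2.INTER_CUBIC))
    print(n,c['fx'],c['fy'],c['cx'],c['cy'],c['R'],c['t'])
s=ctrl.state();print(s['eef_pos'],s['eef_rot'],s['t'],s['finger_gap'])
E
```

```text
scene 541.9207941788507 541.9207941788507 278.64835256117357 218.38128873857238 [[-0.83929699  0.54363772 -0.00621261]
 [ 0.4493316   0.6871784  -0.5708651 ]
 [-0.30607462 -0.48191688 -0.82102037]] [ 536.61927828 -168.11219544 1467.46131172]
top 468.5918675402277 468.5918675402277 278.9098600885787 210.23218739232135 [[ 0.00592901 -0.9999066  -0.01231449]
 [-0.99885937 -0.00533843 -0.04744948]
 [ 0.0473793   0.01258177 -0.99879773]] [ -80.20925386  572.03223311 1362.13074444]
[267.67359458 564.40644666 230.7300682 ] [-1.79934802e+02  6.02608868e-03  1.54628995e+02] 0.1 85.25368634081764
```

View pics/scene0.png

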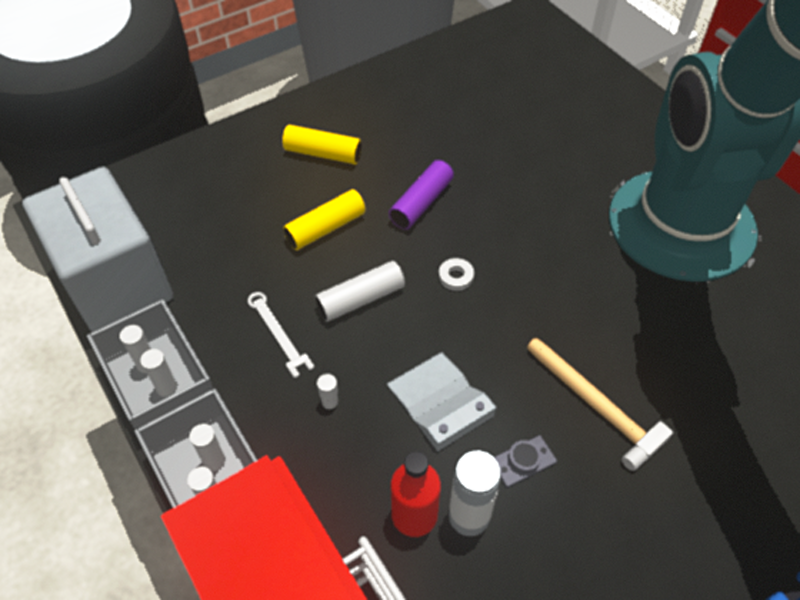

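View pics/top0.png

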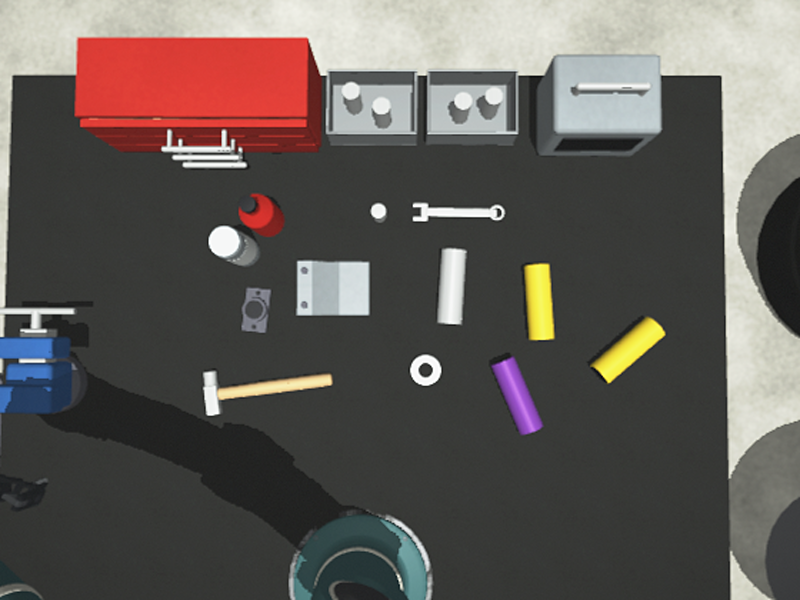

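The scene view shows the bare steel pipe at (361,291) and the V-block at (441,400), with two yellow and one purple look-alikes behind the pipe. The top view has the pipe at (452,286), and the V-block at (333,288) with its ramp on the right, so the push is towards +y. I'll measure both in an enlarged top crop.

```bash
python3 - <<'E'
import cv2,pickle
c=pickle.load(open('top.pkl','rb'))
cv2.imwrite('pics/crop0.png',cv2.resize(c['image'][130:325,140:400,::-1],None,fx=3,fy=3,interpolation=cv2.INTER_CUBIC))
E
cat > h.py <<'E'
import pickle,numpy as np
def ray(c,u,v,z):
    R=np.array(c['R']);t=np.array(c['t']);d=R.T@np.array([(u-c['cx'])/c['fx'],(v-c['cy'])/c['fy'],1]);o=-R.T@t
    return (o+d*(z-o[2])/d[2]).round(1)
E
```

```text
(no output)
```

View pics/crop0.png

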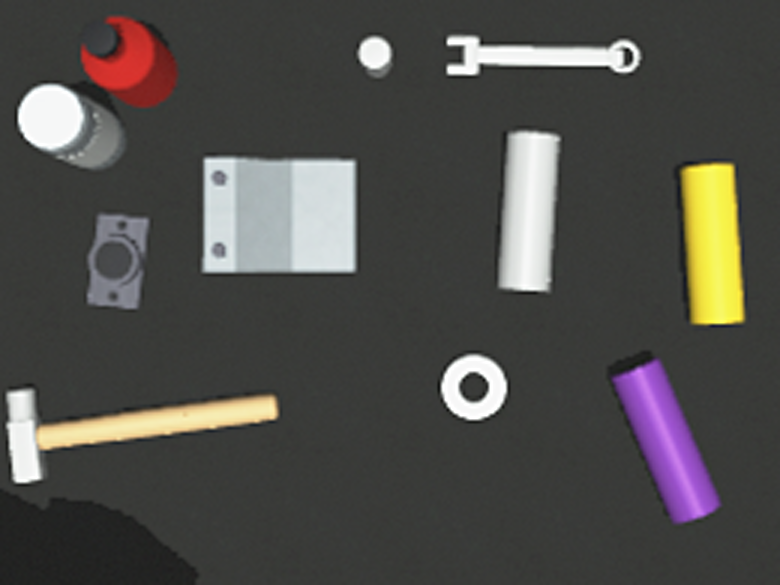

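Run:
```python
from h import *
c=pickle.load(open('top.pkl','rb'))
P={'vb ramp foot top':(356,158,0),'ramp foot bot':(356,272,0),'crest t':(292,158,10.5),'crest b':(292,272,10.5),'flat edge t':(237,157,30),'flat edge b':(237,272,30),'back t':(204,157,30),'back b':(203,272,30),
'pipe TL':(508,131,25),'TR':(560,134,25),'BL':(499,290,25),'BR':(551,293,25),'bear':(474,386,16),'socket top':(375,51,65),'wr L':(446,55,5),'wr bot':(460,76,5),'flange tr':(149,217,28),'flange br':(137,309,28),'can top':(51,118,170),'can bR':(122,140,0),'oil top':(100,40,190),'oil bR':(177,70,0),'hamR':(278,405,20),'yel TL':(680,166,25),'yel BL':(690,325,25),'pur TL':(609,375,25),'purTR':(655,350,25)}
Q={k:ray(c,(u+.5)/3+140-.5,(v+.5)/3+130-.5,z) for k,(u,v,z) in P.items()}
for k,v in Q.items(): print(k,v)
f=lambda a,b:np.degrees(np.arctan2(Q[b][1]-Q[a][1],Q[a][0]-Q[b][0]))
m=lambda *a:sum(Q[i] for i in a)/len(a)
pc=m('TL','TR','BL','BR');print('pipe c',pc, 'L',np.linalg.norm(Q['TL']-Q['BL']),'D',np.linalg.norm(Q['TL']-Q['TR']))
d=m('TL','TR')-m('BL','BR');print('heading',np.degrees(np.arctan2(d[1],d[0])))
print('crest',m('crest t','crest b'))
```

```text
vb ramp foot top [655.8 -15.2   0. ]
ramp foot bot [542.8 -16.1   0. ]
crest t [654.4  47.3  10.5]
crest b [542.2  46.1  10.5]
flat edge t [653.   98.7  30. ]
flat edge b [541.4  97.4  30. ]
back t [652.9 130.8  30. ]
back b [541.2 130.3  30. ]
pipe TL [ 680.2 -164.3   25. ]
TR [ 677.5 -214.8   25. ]
BL [ 525.5 -156.    25. ]
BR [ 522.9 -206.3   25. ]
bear [ 432.4 -132.5   16. ]
socket top [750.7 -36.1  65. ]
wr L [ 758.  -103.8    5. ]
wr bot [ 737.2 -117.7    5. ]
flange tr [594.4 183.9  28. ]
flange br [505.1 194.2  28. ]
can top [671.4 241.8 170. ]
can bR [672.7 217.6   0. ]
oil top [736.4 195.2 190. ]
oil bR [742.9 163.8   0. ]
hamR [413.   57.4  20. ]
yel TL [ 646.8 -331.1   25. ]
yel BL [ 492.9 -340.3   25. ]
pur TL [ 444.3 -262.3   25. ]
purTR [ 468.6 -306.6   25. ]Traceback (most recent call last):
  File "<stdin>", line 9, in <module>
  File "<stdin>", line 8, in <lambda>
  File "<stdin>", line 8, in <genexpr>
KeyError: 'TL'
```

Every size checks out: the pipe measures about 155 x 50 mm and the block 112 mm long. The pipe centre is near (601,-185) heading about -3°, and the seat is near (598,62). I'll turn the tool square to the pipe and go behind it, half open.

>>> {"op": "play_rows", "data": {
  "commands": "0 0 0 0.97 0; 0 0 0 0.97 0; 0 0 0 0.97 0; 0 0 0 0.97 0; 0 0 0 0.97 0"
}}

```text
t: 0.52
eef_pos: [267.7, 564.5, 230.9]
eef_rot: [-180.0, 0.0, 130.1]
contact_force: [-0.5, 0.3, 0.2]
finger_gap: 42.6
grasp_force: 0.0
```

>>> {"op": "play_rows", "data": {
  "commands": "0 0 0 0.97 0; 0 0 0 0.97 0; 0 0 0 0.97 0; 0 0 0 0.97 0; 0 0 0 0.97 0"
}}

```text
t: 0.93
eef_pos: [267.7, 564.5, 230.9]
eef_rot: [-180.0, 0.0, 105.9]
contact_force: [-0.8, -0.2, -0.3]
finger_gap: 42.3
grasp_force: 0.0
```

>>> {"op": "play_rows", "data": {
  "commands": "0 0 0 0.97 0; 0 0 0 0.97 0; 0 0 0 0.97 0; 0 0 0 0.97 0; 0 0 0 0 0"
}}

```text
t: 1.35
eef_pos: [267.6, 564.5, 230.9]
eef_rot: [-180.0, 0.0, 86.5]
contact_force: [-0.0, -0.5, 0.2]
finger_gap: 42.7
grasp_force: 0.0
```

>>> {"op": "play_rows", "data": {
  "commands": "-0.5 0.2 0 0 0; -0.8 0.38 0 0 0; -0.8 0.38 0 0 0; -0.8 0.38 0 0 0; -0.8 0.38 0 0 0"
}}

```text
t: 1.77
eef_pos: [305.6, 468.8, 231.0]
eef_rot: [-180.0, 0.0, 86.9]
contact_force: [0.4, 0.5, 1.0]
finger_gap: 42.6
grasp_force: 0.0
```

>>> {"op": "play_rows", "data": {
  "commands": "-0.8 0.37 0 0 0; -0.8 0.37 0 0 0; -0.8 0.37 0 0 0; -0.8 0.37 0 0 0; -0.8 0.37 0 0 0"
}}

```text
t: 2.18
eef_pos: [346.1, 366.3, 231.2]
eef_rot: [-180.0, 0.0, 86.9]
contact_force: [1.0, 0.1, -0.0]
finger_gap: 42.6
grasp_force: 0.0
```

>>> {"op": "play_rows", "data": {
  "commands": "-0.8 0.37 0 0 0; -0.8 0.37 0 0 0; -0.8 0.37 0 0 0; -0.8 0.37 0 0 0; -0.8 0.37 0 0 0"
}}

```text
t: 2.6
eef_pos: [386.5, 263.9, 231.3]
eef_rot: [-180.0, 0.0, 86.9]
contact_force: [0.3, 0.1, -0.4]
finger_gap: 42.4
grasp_force: 0.0
```

>>> {"op": "play_rows", "data": {
  "commands": "-0.8 0.37 0 0 0; -0.8 0.37 0 0 0; -0.8 0.37 0 0 0; -0.8 0.37 0 0 0; -0.8 0.37 0 0 0"
}}

```text
t: 3.02
eef_pos: [427.0, 161.4, 231.3]
eef_rot: [180.0, 0.0, 86.9]
contact_force: [0.9, 0.4, -0.5]
finger_gap: 42.7
grasp_force: 0.0
```

>>> {"op": "play_rows", "data": {
  "commands": "-0.8 0.37 0 0 0; -0.8 0.37 0 0 0; -0.8 0.37 0 0 0; -0.8 0.37 0 0 0; -0.8 0.37 0 0 0"
}}

```text
t: 3.43
eef_pos: [467.5, 58.9, 231.3]
eef_rot: [180.0, 0.0, 86.9]
contact_force: [0.5, -0.1, 0.2]
finger_gap: 42.7
grasp_force: 0.0
```

>>> {"op": "play_rows", "data": {
  "commands": "-0.8 0.37 0 0 0; -0.8 0.37 0 0 0; -0.8 0.37 0 0 0; -0.8 0.37 0 0 0; -0.8 0.37 0 0 0"
}}

```text
t: 3.85
eef_pos: [508.0, -43.5, 231.3]
eef_rot: [-180.0, 0.0, 86.9]
contact_force: [-0.0, 0.7, 0.7]
finger_gap: 42.8
grasp_force: 0.0
```

>>> {"op": "play_rows", "data": {
  "commands": "-0.8 0.37 0 0 0; -0.8 0.37 0 0 0; -0.8 0.37 0 0 0; -0.8 0.37 0 0 0; -0.8 0.37 0 0 0"
}}

```text
t: 4.27
eef_pos: [548.4, -145.9, 231.1]
eef_rot: [-180.0, 0.0, 86.9]
contact_force: [0.6, 0.2, 0.2]
finger_gap: 42.8
grasp_force: 0.0
```

>>> {"op": "play_rows", "data": {
  "commands": "-0.8 0.37 0 0 0; -0.8 0.37 0 0 0; -0.8 0.37 0 0 0; -0.8 0.37 0 0 0; -0.8 0.37 0 0 0"
}}

```text
t: 4.68
eef_pos: [588.9, -248.3, 231.0]
eef_rot: [-180.0, -0.0, 86.9]
contact_force: [0.3, 0.9, -0.5]
finger_gap: 42.9
grasp_force: 0.0
```

>>> {"op": "play_rows", "data": {
  "commands": "-0.5 0.37 0 0 0; 0 0 0 0 0; 0 0 0.6 0 0; 0 0 0.9 0 0; 0 0 0.9 0 0"
}}

```text
t: 5.1
eef_pos: [597.3, -260.0, 170.7]
eef_rot: [180.0, -0.0, 86.9]
contact_force: [-0.7, 0.3, -0.4]
finger_gap: 42.9
grasp_force: 0.0
```

>>> {"op": "play_rows", "data": {
  "commands": "0 0 0.9 0 0; 0 0 0.9 0 0; 0 0 0.9 0 0; 0 0 0.9 0 0; 0 0 0 0 0"
}}

```text
t: 5.52
eef_pos: [595.2, -258.8, 77.2]
eef_rot: [-179.7, -0.1, 86.9]
contact_force: [0.1, 0.2, -0.5]
finger_gap: 42.6
grasp_force: 0.0
```

>>> {"op": "play_rows", "data": {
  "commands": "0 0 0.9 0 0; 0 0 0.9 0 0; 0 0 0.5 0 0; 0 0 0.2 0 0; 0 0 0 0 0"
}}

```text
t: 5.93
eef_pos: [597.0, -260.3, 18.7]
eef_rot: [-179.9, -0.0, 86.8]
contact_force: [0.4, 0.3, -0.1]
finger_gap: 42.8
grasp_force: 0.0
```

Run:
```python
from workcell import ctrl
import cv2
c=ctrl.read_camera('scene')
cv2.imwrite('pics/s1.png',cv2.resize(c['image'][60:310,150:450,::-1],None,fx=2.4,fy=2.4,interpolation=cv2.INTER_CUBIC))
print(ctrl.state()['eef_pos'])
```

```text
[ 597.48185403 -260.5665783    19.60166211]
```

View pics/s1.png

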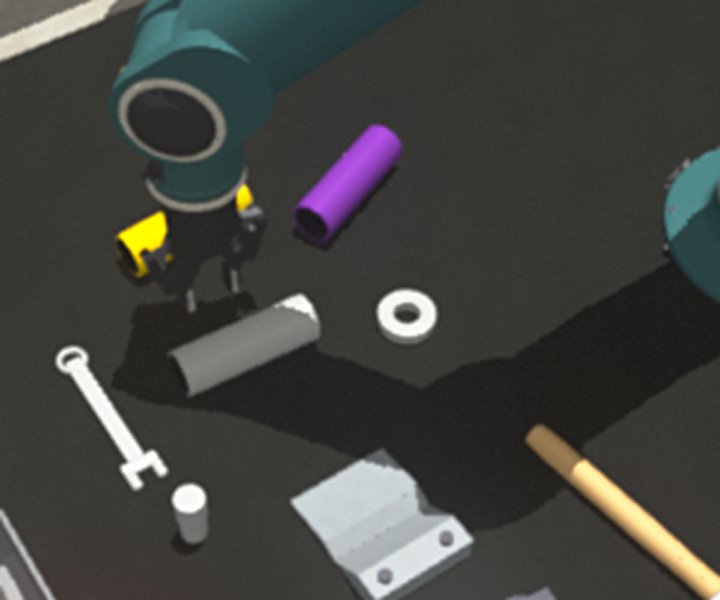

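The fingertips stand behind the pipe at (190,300) and (235,280) in the crop, clear of both yellow pipes. I'll lower a little and approach slowly.

>>> {"op": "play_rows", "data": {
  "commands": "0 0 0.25 0 0; 0.2 0 0 0 0; 0.3 0 0 0 0; 0.3 0 0 0 0; 0.2 0 0 0 0"
}}

```text
t: 6.4
eef_pos: [599.1, -233.8, 12.9]
eef_rot: [180.0, -0.0, 86.8]
contact_force: [-0.2, -0.9, 0.1]
finger_gap: 42.7
grasp_force: 0.0
```

>>> {"op": "play_rows", "data": {
  "commands": "0.1 0 0 0 0; 0.1 0 0 0 0; 0.1 0 0 0 0; 0.1 0 0 0 0; 0.1 0 0 0 0"
}}

```text
t: 6.82
eef_pos: [599.4, -223.0, 12.6]
eef_rot: [180.0, 0.0, 86.7]
contact_force: [-0.6, 1.0, -0.1]
finger_gap: 42.7
grasp_force: 0.0
```

>>> {"op": "play_rows", "data": {
  "commands": "0.12 0 0 0 0; 0.14 0 0 0 0; 0.16 0 0 0 0; 0.18 0 0 0 0; 0.2 0 0 0 0"
}}

```text
t: 7.23
eef_pos: [600.5, -202.6, 12.6]
eef_rot: [-180.0, 0.0, 86.7]
contact_force: [-0.8, 0.9, 0.4]
finger_gap: 42.7
grasp_force: 0.0
```

>>> {"op": "play_rows", "data": {
  "commands": "0.2 0 0 0 0; 0.2 0 0 0 0; 0.2 0 0 0 0; 0.2 0 0 0 0; 0.2 0 0 0 0"
}}

```text
t: 7.65
eef_pos: [602.0, -177.5, 12.6]
eef_rot: [-180.0, 0.0, 86.7]
contact_force: [0.8, -0.6, -0.2]
finger_gap: 43.0
grasp_force: 0.1
```

>>> {"op": "play_rows", "data": {
  "commands": "0.2 0 0 0 0; 0.2 0 0 0 0; 0.2 0 0 0 0; 0.2 0 0 0 0; 0.2 0 0 0 0"
}}

```text
t: 8.07
eef_pos: [603.4, -152.6, 12.6]
eef_rot: [180.0, 0.0, 86.7]
contact_force: [0.0, -0.2, 0.6]
finger_gap: 42.5
grasp_force: 0.1
```

>>> {"op": "play_rows", "data": {
  "commands": "0.2 0 0 0 0; 0.2 0 0 0 0; 0.2 0 0 0 0; 0.2 0 0 0 0; 0.2 0 0 0 0"
}}

```text
t: 8.48
eef_pos: [604.8, -127.7, 12.6]
eef_rot: [180.0, 0.0, 86.7]
contact_force: [0.3, 0.2, -0.3]
finger_gap: 42.9
grasp_force: 0.1
```

Run:
```python
from workcell import ctrl
import cv2
c=ctrl.read_camera('scene')
cv2.imwrite('pics/s2.png',cv2.resize(c['image'][110:360,150:450,::-1],None,fx=2.4,fy=2.4,interpolation=cv2.INTER_CUBIC))
print(ctrl.state()['eef_pos'])
```

```text
[ 604.97267075 -126.45889952   12.45255404]
```

View pics/s2.png

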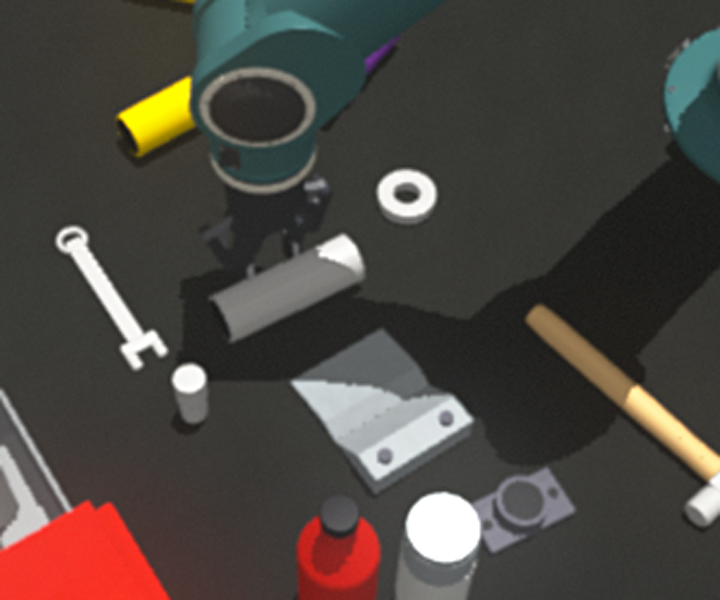

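Both fingers are on the pipe at (250,270) and (295,248) in the crop. It is rolling straight towards the ramp, clear of the socket. I'll continue, squaring up the tool on the ramp.

>>> {"op": "play_rows", "data": {
  "commands": "0.15 0 0 0 0; 0.18 0 0 0 0; 0.2 0 0 0 0; 0.2 0 0 0 0; 0.2 0 0 0 0"
}}

```text
t: 8.95
eef_pos: [606.2, -104.5, 12.6]
eef_rot: [180.0, 0.0, 86.7]
contact_force: [0.1, 1.0, 0.4]
finger_gap: 42.5
grasp_force: 0.0
```

>>> {"op": "play_rows", "data": {
  "commands": "0.2 0 0 0 0; 0.2 0 0 0 0; 0.2 0 0 0 0; 0.2 0 0 0 0; 0.2 0 0 0 0"
}}

```text
t: 9.37
eef_pos: [607.6, -79.5, 12.6]
eef_rot: [180.0, 0.0, 86.7]
contact_force: [0.4, -0.0, -0.4]
finger_gap: 42.5
grasp_force: 0.1
```

>>> {"op": "play_rows", "data": {
  "commands": "0.2 0 0 0 0; 0.2 0 0 0 0; 0.2 0 0 0 0; 0.2 0 0 0 0; 0.2 0 0 -0.04 0"
}}

```text
t: 9.78
eef_pos: [609.0, -54.6, 12.6]
eef_rot: [180.0, 0.0, 86.9]
contact_force: [0.1, -0.6, -0.0]
finger_gap: 43.1
grasp_force: 0.1
```

>>> {"op": "play_rows", "data": {
  "commands": "0.2 0 0 -0.06 0; 0.2 0 0 -0.08 0; 0.2 0 0 -0.08 0; 0.2 0 0 -0.08 0; 0.2 0 0 -0.08 0"
}}

```text
t: 10.2
eef_pos: [610.1, -29.8, 12.6]
eef_rot: [180.0, 0.0, 88.9]
contact_force: [-0.4, -2.2, 0.9]
finger_gap: 42.9
grasp_force: 1.3
```

>>> {"op": "play_rows", "data": {
  "commands": "0.18 0 0 -0.08 0; 0.18 0 0 -0.08 0; 0.18 0 0 -0.08 0; 0.16 0 0 -0.06 0; 0.16 0 0 0 0"
}}

```text
t: 10.62
eef_pos: [610.2, -8.2, 12.6]
eef_rot: [180.0, 0.0, 90.4]
contact_force: [0.2, -3.1, 1.9]
finger_gap: 43.0
grasp_force: 1.3
```

>>> {"op": "play_rows", "data": {
  "commands": "0.15 0 0 0 0; 0.15 0 0 0 0; 0.14 0 0 0 0; 0.13 0 0 0 0; 0.12 0 0 0 0"
}}

```text
t: 11.03
eef_pos: [610.0, 9.2, 12.5]
eef_rot: [-180.0, -0.0, 90.3]
contact_force: [-0.4, -1.8, 0.0]
finger_gap: 42.6
grasp_force: 0.6
```

>>> {"op": "play_rows", "data": {
  "commands": "0.1 0 0 0 0; 0.1 0 0 0 0; 0.1 0 0 0 0; 0.1 0 0 0 0; 0.08 0 0 0 0"
}}

```text
t: 11.45
eef_pos: [610.0, 21.1, 12.5]
eef_rot: [-180.0, -0.0, 90.3]
contact_force: [0.4, 0.9, -0.6]
finger_gap: 42.4
grasp_force: 0.0
```

Run:
```python
from workcell import ctrl
import cv2
c=ctrl.read_camera('scene')
cv2.imwrite('pics/s3.png',cv2.resize(c['image'][180:380,220:460,::-1],None,fx=3,fy=3,interpolation=cv2.INTER_CUBIC))
print(ctrl.state()['eef_pos'])
```

```text
[609.96046172  21.54212984  12.50083792]
```

View pics/s3.png

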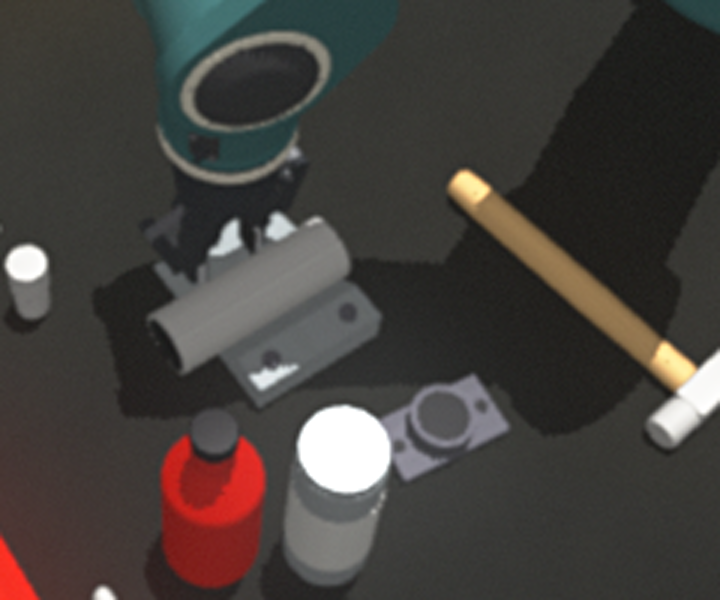

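The pipe lies in the groove, from about (168,343) to (335,245) in the crop, sticking out too far on the +x side (left). I'll measure the offset and back off.

Run:
```python
from h import *
c=pickle.load(open('scene.pkl','rb'))
for n,u,v,z in [('end face c',170,343,30),('end face bottom',183,370,6),('end face top',150,318,55),('far end top rim',318,218,55),('far end axis edge right',349,270,30)]:
    print(n,ray(c,(u+.5)/3+220-.5,(v+.5)/3+180-.5,z))
```

```text
end face c [687.   64.4  30. ]
end face bottom [684.6  78.2   6. ]
end face top [694.9  50.2  55. ]
far end top rim [542.6  48.   55. ]
far end axis edge right [539.6  86.9  30. ]
```

>>> {"op": "play_rows", "data": {
  "commands": "-0.2 0 0 0 0; -0.4 0 0 0 0; -0.4 0 0 0 0; -0.3 0 -0.5 0 -0.5; 0 0 -0.9 0 -1"
}}

```text
t: 11.92
eef_pos: [608.8, -15.3, 46.9]
eef_rot: [-179.8, 0.1, 90.1]
contact_force: [0.7, -0.1, 0.5]
finger_gap: 19.7
grasp_force: 0.0
```

>>> {"op": "play_rows", "data": {
  "commands": "0 0 -0.9 0 -1; 0 0 -0.9 0 -1; 0 0 -0.9 0 -1; 0 0 -0.5 0 -1; 0 0 0 0 -1"
}}

```text
t: 12.33
eef_pos: [611.4, -12.8, 130.8]
eef_rot: [179.8, -0.0, 90.3]
contact_force: [0.4, 0.0, 0.6]
finger_gap: -0.0
grasp_force: 0.0
```

The pipe centre is about x=614, so it needs roughly -16 mm endways. I'll go beyond the +x end with the fingers shut.

>>> {"op": "play_rows", "data": {
  "commands": "0.4 0.6 0 0 -1; 0.6 0.8 0 0 -1; 0.6 0.8 0 0 -1; 0.6 0.8 0 0 -1; 0.6 0.8 0 0 -1"
}}

```text
t: 12.75
eef_pos: [705.2, 59.0, 126.7]
eef_rot: [-179.9, 0.0, 90.3]
contact_force: [-0.4, 0.0, 0.6]
finger_gap: -0.3
grasp_force: 0.0
```

>>> {"op": "play_rows", "data": {
  "commands": "0.2 0.7 0 0 -1; 0 0 0 0 -1; 0 0 0.6 0 -1; 0 0 0.9 0 -1; 0 0 0.9 0 -1"
}}

```text
t: 13.17
eef_pos: [721.7, 62.8, 66.0]
eef_rot: [-180.0, 0.0, 90.3]
contact_force: [0.1, 0.2, -0.4]
finger_gap: -0.1
grasp_force: 0.0
```

>>> {"op": "play_rows", "data": {
  "commands": "0 0 0.9 0 -1; 0 0 0.7 0 -1; 0 0 0.4 0 -1; 0 0 0 0 -1; 0 0 0 0 -1"
}}

```text
t: 13.58
eef_pos: [722.2, 63.4, 17.6]
eef_rot: [-180.0, 0.0, 90.3]
contact_force: [0.5, 0.2, 0.4]
finger_gap: 0.1
grasp_force: 0.0
```

Run:
```python
from workcell import ctrl
import cv2
c=ctrl.read_camera('scene')
cv2.imwrite('pics/s4.png',cv2.resize(c['image'][180:380,220:460,::-1],None,fx=3,fy=3,interpolation=cv2.INTER_CUBIC))
print(ctrl.state()['eef_pos'])
```

```text
[722.74397399  63.54093461  18.47309029]
```

View pics/s4.png

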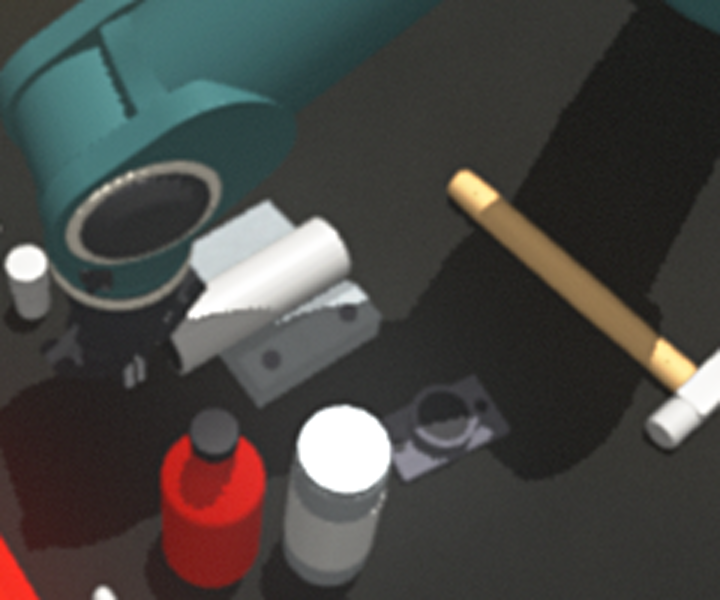

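The shut fingertips at (135,370) stand just beyond the pipe's +x end, and the pipe is settled. I'll nudge it endways gently, watching the force.

>>> {"op": "play_rows", "data": {
  "commands": "0 -0.2 -0.25 0 -1; 0 -0.2 0 0 -1; 0 -0.08 0 0 -1; 0 -0.08 0 0 -1; 0 -0.08 0 0 -1"
}}

```text
t: 14.05
eef_pos: [706.1, 63.9, 24.2]
eef_rot: [180.0, -0.0, 90.3]
contact_force: [0.2, -0.6, -0.5]
finger_gap: -0.2
grasp_force: 0.0
```

>>> {"op": "play_rows", "data": {
  "commands": "0 -0.08 0 0 -1; 0 -0.08 0 0 -1; 0 -0.08 0 0 -1; 0 -0.08 0 0 -1; 0 0 0 0 -1"
}}

```text
t: 14.47
eef_pos: [698.0, 63.7, 23.8]
eef_rot: [180.0, 0.0, 90.3]
contact_force: [0.1, 0.1, -0.6]
finger_gap: -0.2
grasp_force: 0.2
```

>>> {"op": "play_rows", "data": {
  "commands": "0 -0.06 0 0 -1; 0 -0.06 0 0 -1; 0 -0.06 0 0 -1; 0 -0.06 0 0 -1; 0 0 0 0 -1"
}}

```text
t: 14.88
eef_pos: [692.0, 63.6, 23.8]
eef_rot: [-180.0, 0.0, 90.3]
contact_force: [0.8, 0.0, 0.6]
finger_gap: -0.0
grasp_force: 0.4
```

Run:
```python
from workcell import ctrl
import cv2
c=ctrl.read_camera('scene')
cv2.imwrite('pics/s5.png',cv2.resize(c['image'][230:330,250:370,::-1],None,fx=6,fy=6,interpolation=cv2.INTER_CUBIC))
s=ctrl.state();print(s['eef_pos'],s['contact_force'])
```

```text
[691.95691873  63.67787359  23.75887622] [ 0.97796147  0.1474603  -0.40389447]
```

View pics/s5.png

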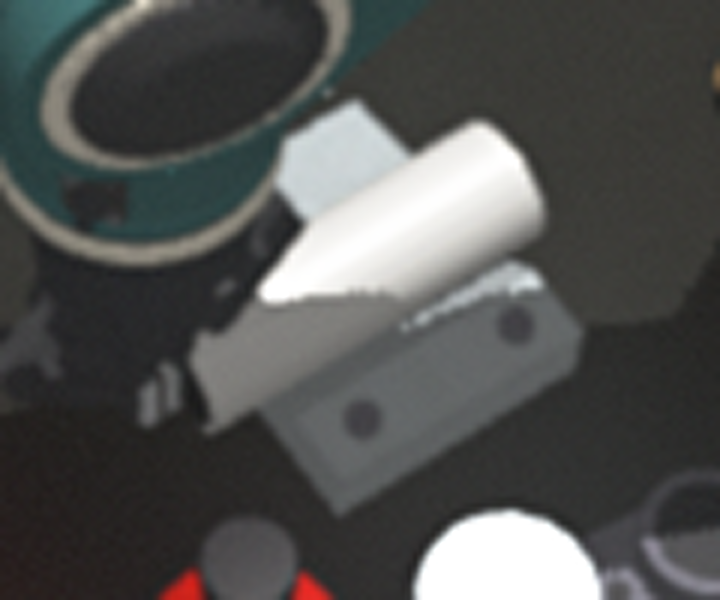

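Run:
```python
from h import *
c=pickle.load(open('scene.pkl','rb'))
for n,u,v,z in [('face bottom',207,432,6),('face left',192,345,40),('far top rim',480,122,55),('far right',546,210,30),('block flat corner +x',340,517,30),('block flat corner -x',583,335,30)]:
    print(n,ray(c,(u+.5)/6+250-.5,(v+.5)/6+230-.5,z))
```

```text
face bottom [676.2  79.4   6. ]
face left [670.7  60.7  40. ]
far top rim [531.3  47.6  55. ]
far right [522.9  81.9  30. ]
block flat corner +x [661.1 143.6  30. ]
block flat corner -x [543.4 132.5  30. ]
```

The crop shows the pipe now at about x 530–679, still seated. It needs about 6 mm more.

>>> {"op": "play_rows", "data": {
  "commands": "0 -0.06 0 0 -1; 0 -0.06 0 0 -1; 0 -0.06 0 0 -1; 0 -0.05 0 0 -1; 0 0 0 0 -1"
}}

```text
t: 15.35
eef_pos: [686.2, 63.6, 23.8]
eef_rot: [-180.0, 0.0, 90.3]
contact_force: [-0.2, -1.2, 0.9]
finger_gap: 0.1
grasp_force: 0.4
```

>>> {"op": "play_rows", "data": {
  "commands": "0 0.1 0 0 -1; 0 0.4 0 0 -1; 0 0.7 0 0 -1; 0 0.4 -0.5 0 -1; 0 0 -0.9 0 -1"
}}

```text
t: 15.77
eef_pos: [726.4, 63.7, 56.5]
eef_rot: [-179.8, 0.1, 90.3]
contact_force: [0.7, -0.4, 0.3]
finger_gap: 0.2
grasp_force: 0.0
```

>>> {"op": "play_rows", "data": {
  "commands": "0 0 -0.9 0 -1; 0 0 -0.9 0 -1; 0 0 -0.9 0 -1; 0 0 -0.9 0 -1; 0 0 -0.9 0 -1"
}}

```text
t: 16.18
eef_pos: [726.3, 63.8, 172.2]
eef_rot: [-180.0, 0.0, 90.3]
contact_force: [-0.1, 0.3, 1.2]
finger_gap: 0.0
grasp_force: 0.0
```

>>> {"op": "play_rows", "data": {
  "commands": "-0.6 0 -0.9 0 -1; -0.9 0 -0.6 0 -1; -0.9 0 0 0 -1; -0.9 0 0 0 -1; -0.9 0 0 0 -1"
}}

```text
t: 16.6
eef_pos: [726.9, -42.0, 209.0]
eef_rot: [-180.0, -0.0, 90.3]
contact_force: [0.2, 0.7, -0.8]
finger_gap: -0.2
grasp_force: 0.0
```

>>> {"op": "play_rows", "data": {
  "commands": "-0.9 0 0 0 -1; -0.9 0 0 0 -1; -0.9 0 0 0 -1; -0.4 0 0 0 -1; 0 0 0 0 -1"
}}

```text
t: 17.02
eef_pos: [726.9, -121.8, 208.7]
eef_rot: [-180.0, 0.1, 90.1]
contact_force: [0.3, -0.2, 0.4]
finger_gap: 0.3
grasp_force: 0.0
```

Run:
```python
from workcell import ctrl
import cv2
c=ctrl.read_camera('top')
cv2.imwrite('pics/t6.png',cv2.resize(c['image'][130:325,140:400,::-1],None,fx=3,fy=3,interpolation=cv2.INTER_CUBIC))
```

```text
(no output)
```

View pics/t6.png

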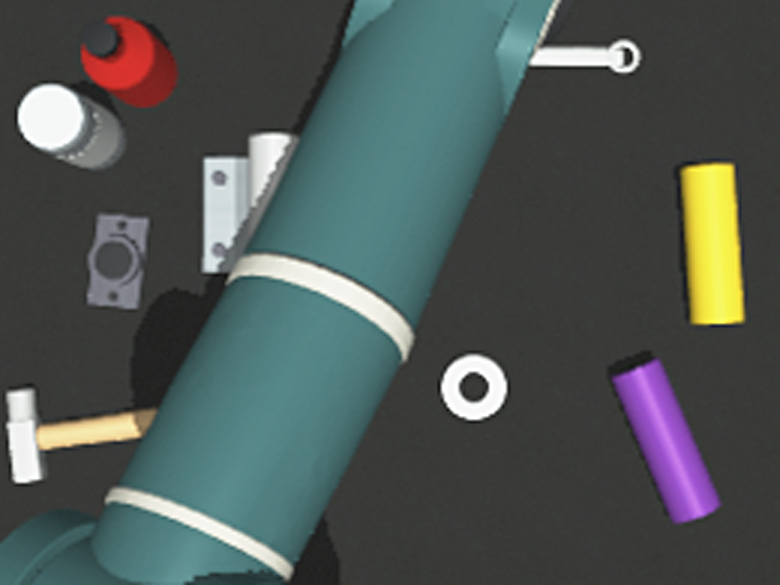

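The pipe's +x end shows at (270,133), beyond the block edge at row 157, but the arm hides the rest. I'll move clear for one last look.

>>> {"op": "play_rows", "data": {
  "commands": "-0.5 0 0 0 -1; -0.9 0 0 0 -1; -0.9 0 0 0 -1; -0.9 0 0 0 -1; -0.9 0 0 0 -1"
}}

```text
t: 17.48
eef_pos: [728.5, -220.9, 208.8]
eef_rot: [-180.0, -0.0, 90.4]
contact_force: [-0.5, 0.4, 0.1]
finger_gap: -0.3
grasp_force: 0.0
```

>>> {"op": "play_rows", "data": {
  "commands": "-0.9 0 0 0 -1; -0.9 0 0 0 -1; -0.9 0 0 0 -1; -0.5 0 0 0 -1; 0 0 0 0 -1"
}}

```text
t: 17.9
eef_pos: [727.8, -303.9, 208.5]
eef_rot: [-179.9, 0.1, 90.2]
contact_force: [-0.6, -1.2, 0.5]
finger_gap: 0.0
grasp_force: 0.0
```

Run:
```python
from workcell import ctrl
import cv2
c=ctrl.read_camera('top')
cv2.imwrite('pics/t7.png',cv2.resize(c['image'][130:325,140:400,::-1],None,fx=3,fy=3,interpolation=cv2.INTER_CUBIC))
```

```text
(no output)
```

View pics/t7.png

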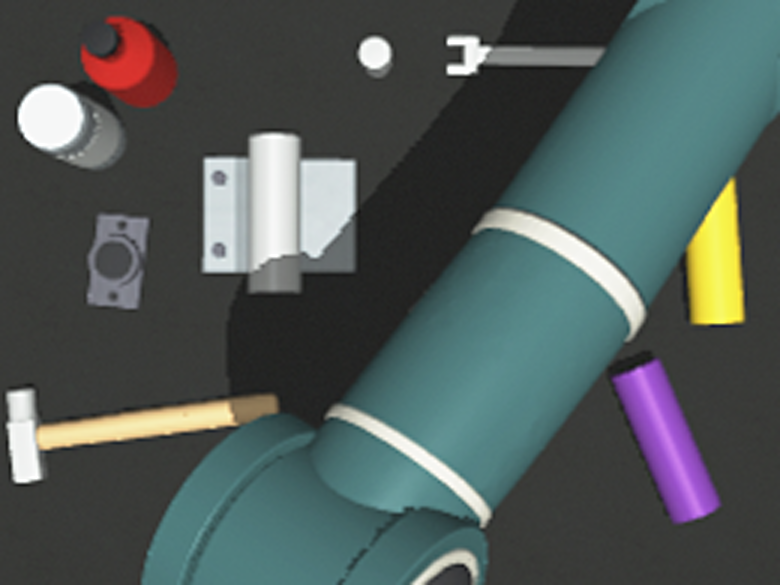

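The pipe spans rows 133–292 (centre 212.5) and the block 157–272 (centre 214.5). The pipe is square in the groove with about 20 mm out at each end, and nothing else has moved.

```bash
python3 -c "
from workcell import ctrl
print(ctrl.job_done())"
```

```text
the job is handed in; nothing more can be done
None
```

The pipe was rolled up the ramp and now lies settled in the V-block groove, within about 2 mm of centred, with about 20 mm standing out at each end. In the final pictures nothing else had moved, and the job is handed in at about 18 s.

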